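Lock the flask press screw with its locknut

ROBOT

A 6-joint arm with a two-finger parallel gripper is mounted at the origin on the work surface. World frame = base frame: x ahead of the robot, y to its left, z up, the work surface at z = 0. Lengths are in m, angles in rad, forces in N, time in s.
With the tool pointing down it reaches from about 0.225 to 0.725 m from the base axis. Payload 3.1 kg.
Tool frame: the origin (TCP) lies midway between the tips of the shut fingers; the grasp point (between the pads) lies 19 mm behind it (env.hold_point_z is the distance from the TCP to the grasp point, in m); z points along the fingers, y is the line along which they close (so a half turn about z gives the same grasp; the last joint's range is limited). The gripper opens to 85 mm and grips with 20 to 120 N. Pads are 22 mm wide; open, the fingers measure 114 mm over their backs; the gripper's body (76 mm by 85 mm) begins 54 mm behind the grasp point. The pads swing forward as they close: fully open they stand 13 mm farther back than shut.
Start: joints at [1.127, 0.048, 0.099, 1.622, 0, 1.443], TCP at [0.163, 0.499, 0.231] pointing down, gripper open.
Joint ranges: [-2.91, 2.91], [-0.99, 1.94], [-1.21, 1.42], [-2.12, 2.29], [-1.49, 1.47], [-3.14, 3.14]. Speed limits (rad/s): [2.79, 2.79, 3.14, 3.14, 3.14, 3.14].

INTERFACE

Orientations are given as a unit quaternion [x, y, z, w].
In Python, from rig import env gives the robot as it stands.
- The arm moves only by the tool jog_arm, never from a script. Its argument "steps" is a list of rows, each an object with "translation": the shift along the world's x, y, z in units of 60 mm (1.0 is 60 mm), a list of three; "roll": the turn about the world's z in rad; "gripper": the closure, from -1 (fully open) to 1 (shut), so that 0 is half open. A call has 1 to 10 rows; each row shifts and turns the commanded pose from where the row before left it; what a row does not reach is not made up. A row lasts 1/8 s, in which the tool goes at most 62.5 mm and 10.7 degrees, less where a joint would pass 70% of its speed; a pose out of reach is approached as far as the arm can. A call is refused whole if a number of a shift passes 1 or a number of a turn 0.188, either way. A call with a gripper value outside its range is refused whole. The fingers move at their own pace and stop on an object; "grip_force" is the grip in N (left out, the last holds). Time passes only in rows, so rows that do not move let the fingers close. It gives the time, the measured TCP pose, the force, the opening and the grip force at its end, in the units of the state.
- env.sense(): the state, without advancing time (a new reading comes with each control period).
- env.capture(name): name is "scene" or "top" or "wrist"; returns a dict with "image" (384x512x3 uint8, red, green, blue), "depth" (384x512 float32, m along the optical axis (not along the pixel's ray), 0 where there is no reading), "camera_matrix" (3x3 intrinsics, pixels), "R" (3x3) and "t" (3): a world point X has camera coordinates R X + t. Camera axes: x right, y down, z forward; pixel columns grow to the right and rows downward; lengths in m; the calibration is good to about 2 mm. A picture is of the moment at which its call begins.
- env.finish_job(): hands the job in; it is judged then, once.
The state is a dict: "time_s": time; "joints": joint angles; "qvel": joint speeds; "effort": joint torques, N m; "position": TCP position; "tool_rot": TCP orientation; "force": force on the tool from outside, world axes, zero at the start; "torque": the same for the moment, N m; "grip_width": finger opening in m; "grasp_force": force on a finger pad.
Only numpy, scipy, OpenCV 4.12 (cv2) and the standard library are available. Lean on these libraries where they do the work, as an engineer would, in place of code of your own. Each camera call takes 0.05 s, during which the arm holds its last target. There are 200 camera calls.

TASK

Lock the denture flask press without losing its setting: set the spanner's open jaw down over the square head of the press screw, its handle lying on the yellow rest beside the stop pin, and let go, so that it holds the screw still. Then swing the locknut round clockwise (seen from above) by its red knob until it bites, and about 15 degrees further to nip it up, no more than 25. Leave the spanner in place on the screw, do not let the screw itself turn more than a sixteenth of a turn, and leave the other things on the bench where they are.

Things in the scene. Friction and masses are not known exactly. Their poses are not given: they have to be found in the camera images.
- press: Blue flask press bolted to the bench, a brass flask clamped in it; base 150 x 180 mm. Origin: on the bench under the screw's axis; z up along that axis. Its blue crosshead, 46 mm wide in x, runs along y from -88 to +167 mm, top 115 mm above the bench. The screw turns easily and, if not held, turns along with the locknut.
- seat (a point): Centre of the top of the screw's round flange (40 mm diameter), on the screw's axis, 156 mm above the bench; the spanner's jaw lies on it. The screw's 24 mm square head stands on it, its top 32 mm higher (188 mm above the bench). With joint screw at 0 the flats are parallel to the press's x and y.
- screw (a joint): Angle of the screw in the press, rad, positive clockwise seen from above, starts within 0.04 of 0 and is the press's setting.
- rest (a point): Top of the yellow rest for the handle, at x = 0, y = +150 mm of the press, 156 mm above the bench. The rest is 22 mm long in y and runs from x = -24 to +38 mm; a steel stop pin (12 mm diameter, top at 193 mm) stands on it at x = +25 mm. The handle lies on the pin's -x side with 8 mm of play; once the screw has turned that little clockwise the pin stops it.
- spanner: Loose flat open-ended spanner, 14 mm thick, 198 mm long, 0.3 kg, lying on the bench: steel jaw 55 mm wide, green handle 22 mm wide. Origin: underside, centre of the jaw's slot; +x runs along the handle to its end at x = 176 mm, z up. The slot is 27 mm wide, open towards -x, from x = -22 to +18 mm. In place its x lies along the press's y (yaw of press + 90 degrees).
- jaw (a point): Centre of the spanner's slot, at its underside (the spanner's origin).
- grip (a point): Point in the spanner's handle over its centre of mass, 70 mm from the slot's centre, at mid thickness; the handle is 22 mm wide here.
- handle (a point): Point of the underside of the spanner's handle, 150 mm from the slot's centre; belongs on point rest.
- knob (a point): On the red upright knob (20 mm diameter, from 124 to 186 mm above the bench) of the locknut's lever, 90 mm from the screw's axis, 168 mm above the bench; the lever's 12 mm bar tops out at 135 mm. Starts 30 to 100 degrees clockwise of the press's +x. Turns clockwise at about 2 N for 0.35 to 1.2 rad, differing each time and not to be seen, until the nut bites; then about 10 N.
- washer (a joint): Angle of the brass washer with a red tab (at the press's +x at first) under the locknut, relative to the screw, rad, positive clockwise. 0 until the nut bites; then it turns with the nut, and so tells how far the nut has been tightened since; it stays where it is left.
- bulb: Bystander: dark red rubber air bulb, 72 mm diameter, 125 mm high, standing. Origin at its underside.
- bottle: Bystander: blue bottle, 60 mm diameter, 150 mm high, standing. Origin at its underside.
- cast: Bystander: plaster cast of a jaw, 50 x 66 x 30 mm. Origin at its underside.
- pot: Bystander: black pot of pencils, 72 mm diameter, 145 mm high. Origin at its underside.
There are look-alikes about, which are no part of the job. Several things look just like the spanner: the one meant starts farthest to the robot's right.

How it is judged:
By the outcome, as a careful person would: the job done as asked, in the order asked, and still so for the second after the job is handed in, with the robot touching nothing.
It also fails if it takes over 61 s, if anything falls off the work surface, if the arm or the gripper's body presses on something with over 40 N, if the wrist force passes 120 N, or if a joint passes its speed limit or range.

## Working session

There is one attempt and no reset: what is moved stays moved. The work goes in short steps, Python scripts to look and compute and a tool call to move; the robot and the scene stay as the last step left them, time stands still between calls to the robot, and variables do not carry over. Pictures are saved under pics/ and viewed, at most 10 in all, crops included, and the job is handed in when it is done.

Besides the shell and the picture viewer there is one more tool, called after "Call:" by a JSON object that holds its "op" and its "data", one argument or row to a line. jog_arm: Moves the arm, as the interface text tells. Its arguments: {"type":"object","properties":{"steps":{"type":"array"},"grip_force":{"type":"number"}},"required":["steps"]}

```bash
mkdir -p pics; cat > h.py <<'E'
import numpy as np, cv2
from rig import env
def cap(n):
    c=env.capture(n); return c
def save(c,name,crop=None,s=1):
    im=c["image"][:,:,::-1]
    if crop: x0,y0,x1,y1=crop; im=im[y0:y1,x0:x1]
    cv2.imwrite("pics/"+name,cv2.resize(im,None,fx=s,fy=s,interpolation=cv2.INTER_CUBIC))
def ray(c,u,v,z):
    K,R,t=c["camera_matrix"],c["R"],c["t"]
    d=R.T@np.linalg.inv(K)@np.array([u,v,1.]); o=-R.T@t
    return o+d*(z-o[2])/d[2]
def pt(c,u,v):
    K,R,t=c["camera_matrix"],c["R"],c["t"]; z=c["depth"][int(v),int(u)]
    return R.T@(np.linalg.inv(K)@np.array([u,v,1.])*z-t)
def cloud(c):
    K,R,t=c["camera_matrix"],c["R"],c["t"]; h,w=c["depth"].shape
    u,v=np.meshgrid(np.arange(w),np.arange(h))
    p=np.stack([u,v,np.ones_like(u)],-1)@np.linalg.inv(K).T*c["depth"][...,None]
    return (p-t)@R
def proj(c,X):
    p=c["camera_matrix"]@(c["R"]@np.array(X,float)+c["t"]); return p[:2]/p[2]
E
python3 - <<'E'
from h import *
a=cap("top");b=cap("scene")
np.save("top.npy",a,allow_pickle=True);np.save("scene.npy",b,allow_pickle=True)
im=np.vstack([a["image"],b["image"]])
save(a,"top.png",s=1.5);save(b,"scene.png",s=1.5)
for c in(a,b): print((-c["R"].T@c["t"]).round(3), c["camera_matrix"][0,0],(c["depth"]>0).mean())
print(env.sense()["tool_rot"],env.hold_point_z)
E
```

```text
[0.309 0.052 1.571] 484.4658333235634 0.9958445231119791
[1.445 0.91  0.9  ] 400.3434273246095 0.9896189371744791
[ 1.57256231e-01  9.87557242e-01 -1.03983217e-03 -3.01167719e-04] 0.0187
```

View pics/top.png

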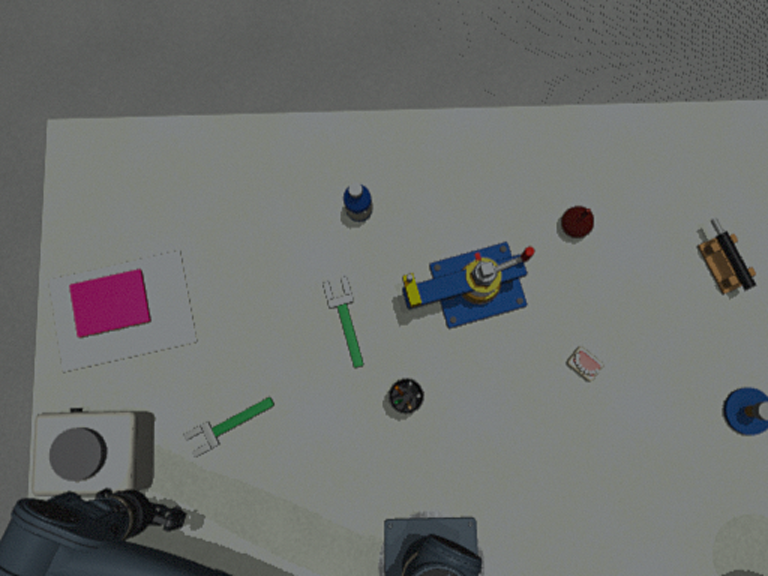

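View pics/scene.png

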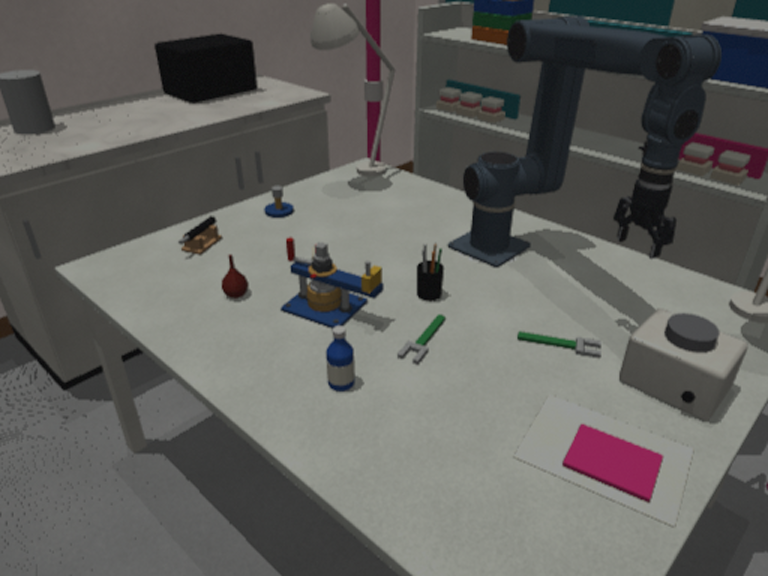

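The top view (shown at 1.5x) has two spanner look-alikes: A at (345,320) and B at (230,425). The robot's right is image right, so A, with its jaw up at (338,290), is the one meant. The press screw is at (485,270), the yellow rest at (411,290), the knob at (528,253) and the washer tab at (478,257).

```bash
cat > m.py <<'E'
from h import *
def blob(c,m,box=None):
    mm=np.zeros(m.shape,np.uint8)
    if box: x0,y0,x1,y1=box; mm[y0:y1,x0:x1]=m[y0:y1,x0:x1]
    else: mm=m.astype(np.uint8)
    n,l,s,ce=cv2.connectedComponentsWithStats(mm)
    k=1+np.argmax(s[1:,4]); return l==k,ce[k],s[k]
def hsv(c): return cv2.cvtColor(c["image"],cv2.COLOR_RGB2HSV).astype(int)
def axis(P):
    q=P-P.mean(0); w,v=np.linalg.eigh(q.T@q); return P.mean(0),v[:,-1]
def rays(c,m,z): 
    v,u=np.nonzero(m); return np.array([ray(c,a,b,z)[:2] for a,b in zip(u,v)])
E
python3 - <<'E'
from m import *
a=np.load("top.npy",allow_pickle=True).item()
h=hsv(a); H,S,V=h[...,0],h[...,1],h[...,2]; X=cloud(a)
g,ce,s=blob(a,(H>45)&(H<80)&(S>100),(210,180,250,250)); P=rays(a,g,.014); m,d=axis(P)
if d[0]>0:d=-d
t=(P-m)@d; print("green",ce,s,m.round(4),d.round(3),np.rad2deg(np.arctan2(d[1],d[0])),t.min(),t.max(),"z",np.median(X[g][:,2]), X[g][:,:2].mean(0))
# jaw: gray bright, via height
j=(X[...,2]>.006)&(X[...,2]<.03); jj,ce,s=blob(a,j,(205,175,250,250)); Q=rays(a,jj,.014); t=(Q-m)@d;n=(Q-m)@[-d[1],d[0]]; print("allspan",s,t.min(),t.max(),n.min(),n.max())
y,ce,s=blob(a,(H>22)&(H<33)&(S>150)&(V>90),(260,170,290,215)); print("yellow",ce,s,rays(a,y,.156).mean(0),np.median(X[y][:,2]))
b,ce,s=blob(a,(H>100)&(H<125)&(S>120)&(abs(X[...,2]-.115)<.01),(260,150,370,220)); m,d=axis(rays(a,b,.115)); print("blue",s,m,d,np.rad2deg(np.arctan2(d[1],d[0])))
r=((H<6)|(H>174))&(S>130)
k,ce,s=blob(a,r&(X[...,2]>.15),(335,150,370,190)); print("knob",ce,s,rays(a,k,.186).mean(0),np.median(X[k],0))
hd=X[...,2]>.18; hd,ce,s=blob(a,hd,(300,160,345,200)); print("head",ce,s,rays(a,hd,.188).mean(0),X[hd].mean(0))
save(a,"crop.png",(190,140,380,260),4)
E
```

```text
green [233.20532319 223.31558935] [225 202  17  43 263] [0.4819 0.1576] [-0.968 -0.251] -165.45478781162015 -0.06990483023414513 0.06830303290618181 z 0.013826870858880035 [0.48141626 0.1572069 ]
allspan [215 184  27  62 503] -0.1310028162643705 0.07050071360101592 -0.03087862418371847 0.030851785556002258
yellow [275.02803738 194.47663551] [270 182  11  21 107] [0.54847708 0.02261974] 0.15653682005547317
blue [278 180  37  23 480] [ 0.56366558 -0.04041889] [-0.24635271  0.96918024] 104.26178899384028
knob [351.675 168.125] [348 165   8   8  40] [ 0.61510969 -0.2025841 ] [ 0.61654081 -0.20333687  0.18443027]
head [324.4057971  179.10144928] [320 175  10   9  69] [ 0.58434173 -0.12142651] [ 0.5803997  -0.11906799  0.20755471]
```

View pics/crop.png

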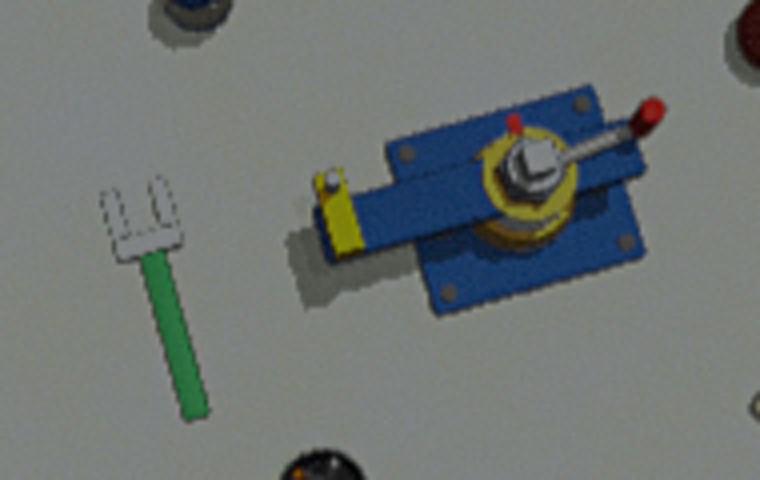

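The 4x crop confirms spanner A: its jaw is at (140,220), the handle runs down to (195,415), and its length and width match. Moving above its grip point at about (0.518, 0.167).

Call:
{"op": "jog_arm", "data": {
  "steps": [
    {"translation":[0.59,-0.55,0],"roll":0.057,"gripper":-1},
    {"translation":[0.59,-0.55,0],"roll":0.057,"gripper":-1},
    {"translation":[0.59,-0.55,0],"roll":0.057,"gripper":-1},
    {"translation":[0.59,-0.55,0],"roll":0.057,"gripper":-1},
    {"translation":[0.59,-0.55,0],"roll":0.057,"gripper":-1},
    {"translation":[0.59,-0.55,0],"roll":0.057,"gripper":-1},
    {"translation":[0.59,-0.55,0],"roll":0.057,"gripper":-1},
    {"translation":[0.59,-0.55,0],"roll":0.057,"gripper":-1},
    {"translation":[0.59,-0.55,0],"roll":0.057,"gripper":-1},
    {"translation":[0.59,-0.55,0],"roll":0.057,"gripper":-1}
  ]
}}

```text
time_s: 1.35
position: [0.5178, 0.1677, 0.2307]
tool_rot: [-0.128, 0.992, 0.0, -0.001]
force: [0.2, 0.4, 0.9]
grip_width: 0.085
grasp_force: 0.0
```

```bash
cat >> h.py <<'E'
def st():
    s=env.sense(); q=s["tool_rot"]; from scipy.spatial.transform import Rotation as Ro
    M=Ro.from_quat(q).as_matrix(); y=M[:,1]
    print("t",round(s["time_s"],2),"pos",np.round(s["position"],4),"yaw_y",round(np.rad2deg(np.arctan2(y[1],y[0])),2),"tz",M[:,2].round(3),"w",round(s["grip_width"],4),"F",np.round(s["force"],1),"T",np.round(s["torque"],2),"gf",s["grasp_force"])
    return s
E
python3 - <<'E'
from m import *
st()
a=cap("wrist"); np.save("w1.npy",a,allow_pickle=True); save(a,"w1.png",s=1.2)
h=hsv(a);H,S,V=h[...,0],h[...,1],h[...,2]
g,ce,s=blob(a,(H>45)&(H<80)&(S>100)); P=rays(a,g,.014); m,d=axis(P)
if d[0]>0:d=-d
t=(P-m)@d; print("green",ce,s,m.round(4),d.round(3),np.rad2deg(np.arctan2(d[1],d[0])),t.min(),t.max())
print(-a["R"].T@a["t"])
E
```

```text
t 1.35 pos [0.5178 0.1677 0.2307] yaw_y 104.66 tz [-0.001  0.    -1.   ] w 0.085 F [0.2 0.4 0.9] T [ 0.03 -0.03  0.01] gf 0.0
green [475.78423871  37.68247896] [ 440   21   72   34 1307] [0.3277 0.3627] [-0.455  0.891] 117.03381063476884 -0.03821135982418732 0.03730302943205099
[0.44275422 0.14789384 0.37365596]
```

View pics/w1.png

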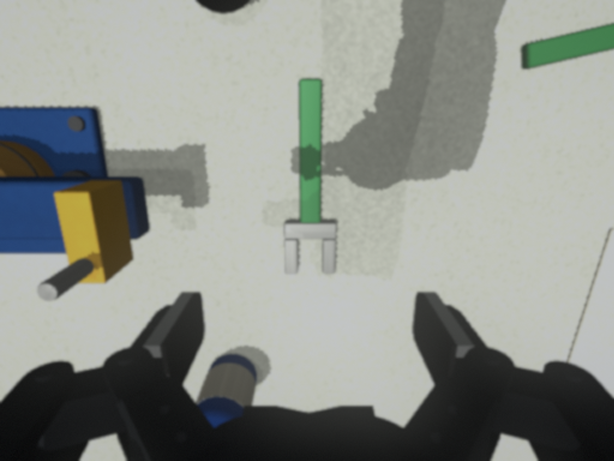

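The wrist view (1.2x) shows our spanner with its handle at (311,80)-(311,220) and its jaw at (311,250). The rest with its pin is at left, (95,230). The first green blob was the other spanner, so I'm refining on the right one.

```bash
python3 - <<'E'
from m import *
a=np.load("w1.npy",allow_pickle=True).item()
h=hsv(a);H,S,V=h[...,0],h[...,1],h[...,2]
mask=(H>40)&(H<85)&(S>80)
g,ce,s=blob(a,mask,(230,50,290,200)); P=rays(a,g,.014); m,d=axis(P)
if d[0]>0:d=-d
t=(P-m)@d; n=(P-m)@[-d[1],d[0]]
print("green",s,m.round(4),np.rad2deg(np.arctan2(d[1],d[0])),t.min(),t.max(),n.min(),n.max())
o=m+d*(t.max()-.176); print("origin",o,"grip",o+.07*d)
print("jawtip row", proj(a,[*(o-.022*d),.014]))
E
```

```text
green [ 250   66   18  119 1920] [0.4771 0.1589] -165.1201833674474 -0.07200070199501292 0.06469445101184758 -0.009863100768412826 0.009432387788443143
origin [0.58465729 0.18749789] grip [0.51700463 0.16952242]
jawtip row [258.60061054 228.9593755 ]
```

Call:
{"op": "jog_arm", "data": {
  "steps": [
    {"translation":[-0.01,0.02,-0.9],"roll":0,"gripper":-1},
    {"translation":[0,0,-0.9],"roll":0,"gripper":-1},
    {"translation":[0,0,-0.9],"roll":0,"gripper":-1},
    {"translation":[0,0,-0.8],"roll":0,"gripper":-1},
    {"translation":[0,0,-0.2],"roll":0,"gripper":-1},
    {"translation":[0,0,-0.08],"roll":0,"gripper":-1},
    {"translation":[0,0,0],"roll":0,"gripper":0.9},
    {"translation":[0,0,0],"roll":0,"gripper":0.9},
    {"translation":[0,0,0],"roll":0,"gripper":0.9},
    {"translation":[0,0,0],"roll":0,"gripper":0.9}
  ],
  "grip_force": 70
}}

```text
time_s: 2.65
position: [0.5176, 0.1703, 0.0061]
tool_rot: [-0.127, 0.992, -0.0, 0.001]
force: [-2.0, 0.2, 5.1]
grip_width: 0.0196
grasp_force: 70.6
```

Call:
{"op": "jog_arm", "data": {
  "steps": [
    {"translation":[0,0,0],"roll":0,"gripper":0.9},
    {"translation":[0,0,0],"roll":0,"gripper":0.9},
    {"translation":[0,0,0],"roll":0,"gripper":0.9}
  ]
}}

```text
time_s: 3.02
position: [0.5176, 0.1703, 0.0061]
tool_rot: [-0.127, 0.992, -0.0, 0.001]
force: [-0.2, -0.8, 6.1]
grip_width: 0.0199
grasp_force: 70.7
```

Call:
{"op": "jog_arm", "data": {
  "steps": [
    {"translation":[0,0,0.2],"roll":0,"gripper":0.9},
    {"translation":[0,0,0.8],"roll":0,"gripper":0.9},
    {"translation":[0,0,0.9],"roll":0,"gripper":0.9},
    {"translation":[0,0,0.9],"roll":0,"gripper":0.9},
    {"translation":[0,0,0.9],"roll":0,"gripper":0.9},
    {"translation":[0,0,0.5],"roll":0,"gripper":0.9}
  ]
}}

```text
time_s: 3.78
position: [0.517, 0.1704, 0.26]
tool_rot: [-0.127, 0.992, 0.0, 0.002]
force: [-0.6, 0.2, -1.7]
grip_width: 0.0195
grasp_force: 69.7
```

Call:
{"op": "jog_arm", "data": {
  "steps": [
    {"translation":[0.076,-0.376,0],"roll":-0.1575,"gripper":0.9},
    {"translation":[0.076,-0.376,0],"roll":-0.1575,"gripper":0.9},
    {"translation":[0.076,-0.376,0],"roll":-0.1575,"gripper":0.9},
    {"translation":[0.076,-0.376,0],"roll":-0.1575,"gripper":0.9},
    {"translation":[0.076,-0.376,0],"roll":-0.1575,"gripper":0.9},
    {"translation":[0.076,-0.376,0],"roll":-0.1575,"gripper":0.9},
    {"translation":[0.076,-0.376,0],"roll":-0.1575,"gripper":0.9},
    {"translation":[0.076,-0.376,0],"roll":-0.1575,"gripper":0.9},
    {"translation":[0.076,-0.376,0],"roll":-0.1575,"gripper":0.9},
    {"translation":[0.076,-0.376,0],"roll":-0.1575,"gripper":0.9}
  ]
}}

```text
time_s: 5.03
position: [0.5616, -0.0559, 0.2558]
tool_rot: [0.615, 0.788, -0.0, -0.001]
force: [0.5, 0.4, -3.5]
grip_width: 0.0197
grasp_force: 69.7
```

```bash
python3 - <<'E'
from m import *
st()
a=cap("wrist"); np.save("w2.npy",a,allow_pickle=True); save(a,"w2.png",s=1.5)
b=cap("top"); np.save("top2.npy",b,allow_pickle=True)
print(-a["R"].T@a["t"])
E
```

```text
t 5.03 pos [ 0.5616 -0.0559  0.2558] yaw_y 14.03 tz [-0.002  0.001 -1.   ] w 0.0197 F [ 0.5  0.4 -3.5] T [-0.02  0.    0.01] gf 69.72968101501465
[0.54287197 0.01895474 0.39881926]
```

View pics/w2.png

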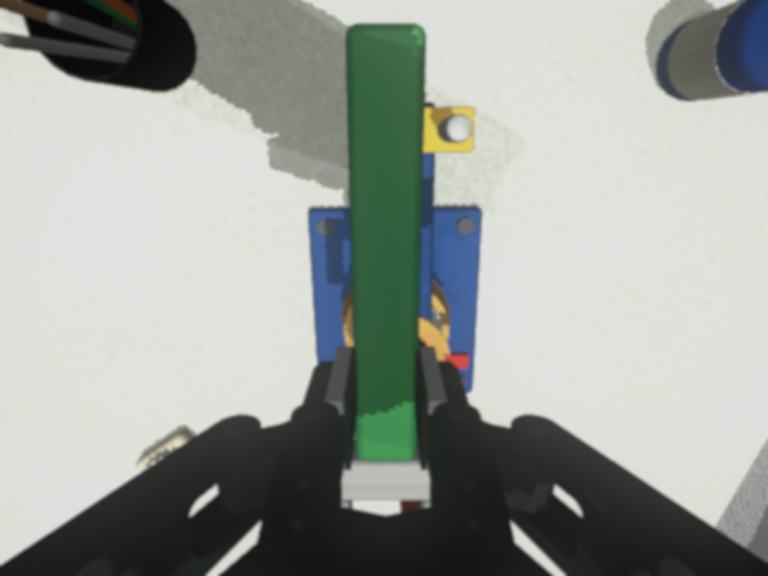

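The spanner is held over the press. In the view (1.5x) the handle runs (386,30)-(386,450), the jaw's back end is at (386,480) and the pin is at (457,128). I'll check the held tilt and measure the press from the wrist cloud.

```bash
python3 - <<'E'
from m import *
a=np.load("w2.npy",allow_pickle=True).item()
X=cloud(a);h=hsv(a);H,S,V=h[...,0],h[...,1],h[...,2]
g,ce,s=blob(a,(H>40)&(H<85)&(S>80),(200,0,320,330)); 
m=g&(X[...,2]>.2)&(cv2.erode(g.astype(np.uint8),np.ones((7,7)))>0); Q=X[m]; c0=Q.mean(0); U,W,Vt=np.linalg.svd(Q-c0,full_matrices=False)
d=Vt[0]*np.sign(Vt[0][1]); print("handle top ctr",c0,"dir",d,"yaw",np.rad2deg(np.arctan2(d[1],d[0])),"tilt",np.rad2deg(np.arcsin(d[2])),"normal",Vt[2])
t=(Q-c0)@d; e=c0+d*(t.max()); print("end approx",e,"z of ends",Q[t>t.max()-.005].mean(0),Q[t<t.min()+.005].mean(0))
def fit(mask,z,n):
    P=rays(a,mask,z); print(n,P.mean(0),X[mask].mean(0),mask.sum(),P.min(0),P.max(0)); return P
y,ce,s=blob(a,(H>18)&(H<35)&(S>130)&(abs(X[...,2]-.156)<.006),(270,60,330,110)); fit(y,.156,"yellow")
pin,ce,s=blob(a,(X[...,2]>.183)&(X[...,2]<.2)&(S<60),(290,65,325,100)); fit(pin,.193,"pin")
# base plate: blue near z small
bp,ce,s=blob(a,(H>100)&(H<125)&(S>100)&(X[...,2]<.03),(200,130,330,270)); P=rays(a,bp,float(np.median(X[bp][:,2]))); print("base z",np.median(X[bp][:,2]))
r=cv2.minAreaRect((P*1e3).astype(np.float32)); print(r)
ch,ce,s=blob(a,(H>100)&(H<125)&(S>80)&(abs(X[...,2]-.115)<.006),(270,60,300,230)); P=rays(a,ch,.115);
# right edge of crosshead (press +x side)
v,u=np.nonzero(ch); E=np.array([ray(a,u[v==k].max()+.5,k,.115)[:2] for k in np.unique(v)]); mm,dd=axis(E); print("edge",mm,np.rad2deg(np.arctan2(*(dd*np.sign(dd[1]))[::-1])),np.abs((E-mm)@[-dd[1],dd[0]]).max())
# base's left & right edges
for side in (0,1):
    E=[]
    for k in range(148,225):
        uu=np.nonzero(bp[k])[0]
        if len(uu): E.append(ray(a,uu.min()-.5 if side==0 else uu.max()+.5,k,float(np.median(X[bp][:,2])))[:2])
    E=np.array(E); mm,dd=axis(E); print("base edge",side,mm,np.rad2deg(np.arctan2(*(dd*np.sign(dd[1]))[::-1])))
E
```

```text
handle top ctr [ 0.54970443 -0.00985621  0.26461862] dir [-0.243869    0.96971388  0.01352398] yaw 104.11632303127163 tilt 0.7748904969868361 normal [-0.96978575 -0.24393449  0.00339973]
end approx [0.53565046 0.04602761 0.265398  ] z of ends [0.53621955 0.04337817 0.26436145] [ 0.5678746  -0.08317987  0.26380739]
yellow [0.56844481 0.02986299] [0.56839976 0.02984385 0.15642478] 513 [0.55781005 0.01849374] [0.58549141 0.04314892]
pin [0.57124396 0.03089609] [0.57129042 0.03091494 0.19259415] 276 [0.5651511  0.02545553] [0.5774184  0.03639362]
base z 0.014222398486370172
((635.9507446289062, -105.29224395751953), (39.68465805053711, 174.9688720703125), 14.721273422241211)
edge [ 0.58534943 -0.03213411] 104.90213078085816 0.0009089196062675716
base edge 0 [ 0.61797517 -0.08507312] 118.37447462929396
base edge 1 [ 0.64901281 -0.07731625] 104.48452564264723
```

Call:
{"op": "jog_arm", "data": {
  "steps": [
    {"translation":[-0.6,0.28,0],"roll":0.004,"gripper":0.9},
    {"translation":[-0.6,0.28,0],"roll":0.004,"gripper":0.9},
    {"translation":[0,0,0],"roll":0,"gripper":0.9},
    {"translation":[0,0,0],"roll":0,"gripper":0.9}
  ]
}}

```text
time_s: 5.62
position: [0.4902, -0.0213, 0.2566]
tool_rot: [0.61, 0.793, 0.0, 0.0]
force: [0.6, -0.1, -2.6]
grip_width: 0.0197
grasp_force: 69.8
```

```bash
python3 - <<'E'
from m import *
st()
a=cap("wrist"); np.save("w3.npy",a,allow_pickle=True); save(a,"w3.png",s=1.5)
X=cloud(a);h=hsv(a);H,S,V=h[...,0],h[...,1],h[...,2]
o=np.array([.5845,-.121,.188]); print(proj(a,o))
rr=np.hypot(X[...,0]-o[0],X[...,1]-o[1]); m=(rr<.03)&(X[...,2]>.175)&(X[...,2]<.215); print(m.sum(),np.percentile(X[m][:,2],[5,25,50,75,95]))
Q=X[m&(abs(X[...,2]-np.median(X[m][:,2]))<.003)]; print(cv2.minAreaRect((Q[:,:2]*1e3).astype(np.float32)),Q.mean(0))
g,ce,s=blob(a,(H>40)&(H<85)&(S>80)&(X[...,2]>.2)); 
P=rays(a,g,.2645); d=np.array([np.cos(np.deg2rad(104.4)),np.sin(np.deg2rad(104.4))]); mm,dd=axis(P); print("handle",mm,np.rad2deg(np.arctan2(*(dd*np.sign(dd[1]))[::-1])),((P-mm)@dd*np.sign(dd[1])).max(), np.median(X[g][:,2]))
yy=(H>18)&(H<35)&(S>130)&(abs(X[...,2]-.156)<.005); y,ce,s=blob(a,yy,(200,30,420,200)); print("yellow",cv2.minAreaRect((rays(a,y,.156)*1e3).astype(np.float32)))
E
```

```text
t 5.62 pos [ 0.4902 -0.0213  0.2566] yaw_y 14.87 tz [ 0.001  0.    -1.   ] w 0.0197 F [ 0.6 -0.1 -2.6] T [-0.07 -0.03 -0.04] gf 69.82706665992737
[332.97469774 331.92766334]Traceback (most recent call last):
  File "<stdin>", line 6, in <module>
    return _quantile_unchecked(
        a, q, axis, out, overwrite_input, method, keepdims, weights)
    return _ureduce(a,
                    func=_quantile_ureduce_func,
    ...<5 lines>...
                    overwrite_input=overwrite_input,
                    method=method)
    r = func(a, **kwargs)
    result = _quantile(arr,
                       quantiles=q,
    ...<2 lines>...
                       out=out,
                       weights=wgt)
    slices_having_nans = np.isnan(arr[-1, ...])
                                  ~~~^^^^^^^^^
IndexError: index -1 is out of bounds for axis 0 with size 0
```

View pics/w3.png

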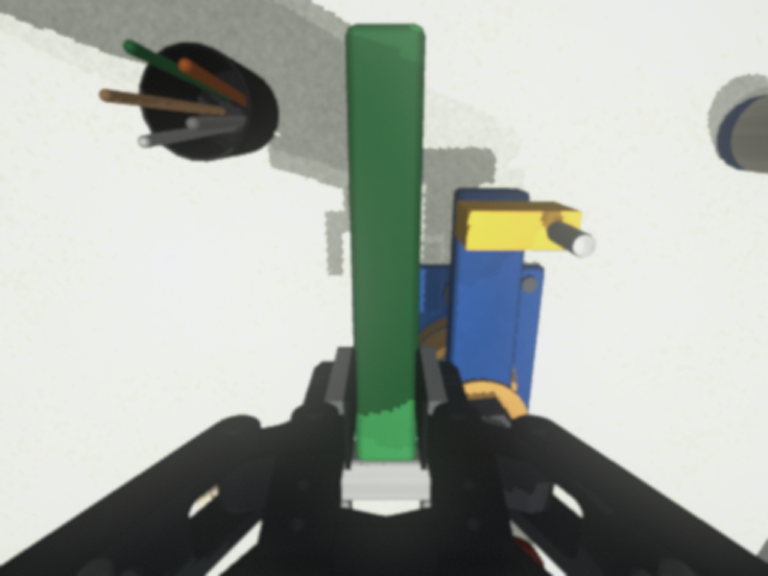

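The head is hidden behind the finger, at about (500,498). But the whole rest, (465-580, 212-250), the pin at (584,243) and both crosshead edges are visible, so I'll fit the press from those.

```bash
cat > fitp.py <<'E'
from m import *
def ang(d): d=d*np.sign(d[1]); return np.rad2deg(np.arctan2(d[1],d[0]))
for f in ("w3.npy","w2.npy"):
    a=np.load(f,allow_pickle=True).item()
    X=cloud(a);h=hsv(a);H,S,V=h[...,0],h[...,1],h[...,2]
    g,ce,s=blob(a,(H>40)&(H<85)&(S>80)&(X[...,2]>.24)); z=np.median(X[g][:,2])
    v,u=np.nonzero(g); rows=range(30,225)
    L=np.array([ray(a,u[v==k].min()-.5,k,z)[:2] for k in rows]);R=np.array([ray(a,u[v==k].max()+.5,k,z)[:2] for k in rows])
    m,d=axis((L+R)/2); d=d*np.sign(d[1]); top=ray(a,257,v.min()-.5,z)[:2]; e=m+d*((top-m)@d)
    sp=e-.176*d; print(f,"handle yaw",ang(d),"width",np.linalg.norm(L-R,axis=1).mean(),"z",z,"end",e,"jaw origin",sp)
    b,ce,s=blob(a,(H>100)&(H<125)&(S>80)&(abs(X[...,2]-.115)<.005),(285,120,360,260))
    if f=="w3.npy":
        v,u=np.nonzero(b); rows=range(172,225)
        L=np.array([ray(a,u[v==k].min()-.5,k,.115)[:2] for k in rows]);R=np.array([ray(a,u[v==k].max()+.5,k,.115)[:2] for k in rows])
        ml,dl=axis(L);mr,dr=axis(R);print("cross",ang(dl),ang(dr),"w",np.linalg.norm(L-R,axis=1).mean(),"mid",(ml+mr)/2)
        y,ce,s=blob(a,(H>18)&(H<35)&(S>130)&(abs(X[...,2]-.156)<.004),(290,120,400,180)); print("yellow",cv2.minAreaRect((rays(a,y,.156)*1e3).astype(np.float32)))
        pin,ce,s=blob(a,(X[...,2]>.19)&(X[...,2]<.197),(370,145,405,180)); print("pin",rays(a,pin,.193).mean(0),pin.sum())
E
python3 fitp.py
```

```text
w3.npy handle yaw 105.36023292003871 width 0.020049853825038457 z 0.2647960835295266 end [0.46220108 0.08104151] jaw origin [ 0.50882118 -0.08867168]
cross 104.45861731679386 104.81810835431023 w 0.0455638310895475 mid [ 0.55999454 -0.02707556]
yellow ((553.1781005859375, 26.990629196166992), (61.24539566040039, 20.645658493041992), 14.841168403625488)
pin [0.57086544 0.03124655] 231
w2.npy handle yaw 104.06766274261727 width 0.020483283535077036 z 0.2640822273282984 end [0.53545048 0.04694999] jaw origin [ 0.57823038 -0.12377165]
```

Call:
{"op": "jog_arm", "data": {
  "steps": [
    {"translation":[0.64,-0.26,0],"roll":-0.004,"gripper":0.9},
    {"translation":[0.64,-0.26,0],"roll":-0.004,"gripper":0.9},
    {"translation":[0,0,0],"roll":0,"gripper":0.9},
    {"translation":[0,0,-0.5],"roll":0,"gripper":0.9},
    {"translation":[0,0,-0.4],"roll":0,"gripper":0.9},
    {"translation":[0,0,0],"roll":0,"gripper":0.9},
    {"translation":[0,0,0],"roll":0,"gripper":0.9}
  ]
}}

```text
time_s: 6.55
position: [0.5672, -0.053, 0.2036]
tool_rot: [0.613, 0.79, 0.0, 0.001]
force: [0.1, -0.7, -2.4]
grip_width: 0.0195
grasp_force: 69.9
```

```bash
python3 - <<'E'
from m import *
st()
b=cap("scene"); u,v=proj(b,[.5846,-.1203,.188]); print(u,v)
save(b,"s2.png",(int(u)-50,int(v)-45,int(u)+70,int(v)+45),6)
E
```

```text
t 6.55 pos [ 0.5672 -0.053   0.2036] yaw_y 14.33 tz [ 0.001 -0.    -1.   ] w 0.0195 F [ 0.1 -0.7 -2.4] T [ 0.01 -0.    0.01] gf 69.866201877594
213.54938219935738 161.9479585875875
```

View pics/s2.png

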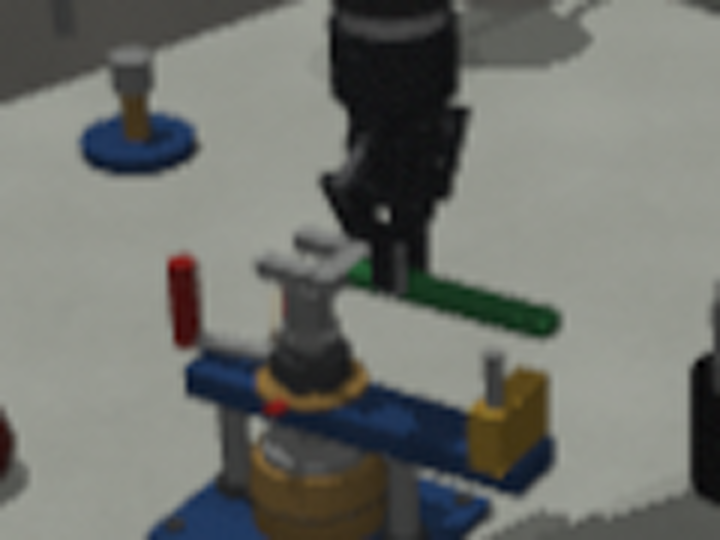

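The scene crop (6x) shows the jaw, (260-365, 240-270), straddling just above the square head at (310,290), and the handle on the -x side of the pin at (493,360). Lowering gently.

Call:
{"op": "jog_arm", "data": {
  "steps": [
    {"translation":[0,0,-0.1],"roll":0,"gripper":0.9},
    {"translation":[0,0,-0.1],"roll":0,"gripper":0.9},
    {"translation":[0,0,-0.06],"roll":0,"gripper":0.9},
    {"translation":[0,0,0],"roll":0,"gripper":0.9}
  ]
}}

```text
time_s: 7.1
position: [0.5671, -0.0529, 0.1867]
tool_rot: [0.613, 0.79, 0.0, 0.0]
force: [1.8, 0.8, -2.8]
grip_width: 0.0196
grasp_force: 69.9
```

```bash
python3 -c "
from h import *
st()"
```

```text
t 7.1 pos [ 0.5671 -0.0529  0.1867] yaw_y 14.34 tz [ 0.001  0.    -1.   ] w 0.0196 F [ 1.8  0.8 -2.8] T [-0.01 -0.33  0.08] gf 69.88546013832092
```

Call:
{"op": "jog_arm", "data": {
  "steps": [
    {"translation":[0,0,-0.1],"roll":0,"gripper":0.9},
    {"translation":[0,0,-0.1],"roll":0,"gripper":0.9},
    {"translation":[0,0,-0.1],"roll":0,"gripper":0.9},
    {"translation":[0,0,-0.06],"roll":0,"gripper":0.9},
    {"translation":[0,0,0],"roll":0,"gripper":0.9}
  ]
}}

```text
time_s: 7.72
position: [0.567, -0.0529, 0.165]
tool_rot: [0.613, 0.79, 0.0, 0.0]
force: [3.6, 1.0, -2.3]
grip_width: 0.0193
grasp_force: 69.9
```

```bash
python3 -c "
from h import *
st()"
```

```text
t 7.72 pos [ 0.567  -0.0529  0.165 ] yaw_y 14.33 tz [ 0.  0. -1.] w 0.0193 F [ 3.6  1.  -2.3] T [ 0.11 -0.52  0.14] gf 69.92290377616882
```

Underside is at about 0.159. A little more, then open.

Call:
{"op": "jog_arm", "data": {
  "steps": [
    {"translation":[0,0,-0.04],"roll":0,"gripper":0.9},
    {"translation":[0,0,-0.02],"roll":0,"gripper":0.9},
    {"translation":[0,0,0],"roll":0,"gripper":0.9}
  ]
}}

```text
time_s: 8.1
position: [0.5671, -0.053, 0.1621]
tool_rot: [0.613, 0.79, 0.0, 0.0]
force: [1.4, 0.5, 1.1]
grip_width: 0.0196
grasp_force: 70.2
```

Call:
{"op": "jog_arm", "data": {
  "steps": [
    {"translation":[0,0,0],"roll":0,"gripper":0.3},
    {"translation":[0,0,0],"roll":0,"gripper":-0.2},
    {"translation":[0,0,0],"roll":0,"gripper":-0.2},
    {"translation":[0,0,0],"roll":0,"gripper":-0.2},
    {"translation":[0,0,0.3],"roll":0,"gripper":-0.2},
    {"translation":[0,0,0.6],"roll":0,"gripper":-0.2},
    {"translation":[0,0,0.6],"roll":0,"gripper":-0.2}
  ]
}}

```text
time_s: 8.98
position: [0.5668, -0.053, 0.2539]
tool_rot: [0.613, 0.79, 0.0, 0.0]
force: [0.5, -0.6, 0.7]
grip_width: 0.0514
grasp_force: 0.0
```

```bash
python3 - <<'E'
from m import *
st()
a=cap("wrist"); np.save("w4.npy",a,allow_pickle=True)
X=cloud(a);h=hsv(a);H,S,V=h[...,0],h[...,1],h[...,2]
g,ce,s=blob(a,(H>40)&(H<85)&(S>80)&(X[...,2]>.1)); z=X[g][:,2]; P=rays(a,g,.170); m,d=axis(P); d*=np.sign(d[1])
t=(X[g][:,:2]-m)@d
print("z",np.median(z),"end z",np.median(z[t>t.max()-.02]),np.median(z[t<t.min()+.02]),"yaw",np.rad2deg(np.arctan2(d[1],d[0])),m,"end",m+d*((P-m)@d).max())
o=np.array([.5846,-.1203]); ex=np.array([.9675,.2529]); ey=np.array([-.2529,.9675])
e=m+d*((P-m)@d).max()-o; print("end in press",e@ex,e@ey, "mid",(m-o)@ex,(m-o)@ey)
save(a,"w4.png",s=1.3)
E
```

```text
t 8.97 pos [ 0.5668 -0.053   0.2539] yaw_y 14.32 tz [ 0.001 -0.    -1.   ] w 0.0514 F [ 0.5 -0.6  0.7] T [ 0.01 -0.07  0.02] gf 0.0
z 0.17022550926984154 end z 0.17024634751850284 0.1701526258363401 yaw 104.64934610180828 [ 0.55583243 -0.01225284] end [0.53970897 0.04942827]
end in press -0.0005077966931590713 0.1755650400015711 mid -0.0005074962195665865 0.11181094581200955
```

View pics/w4.png

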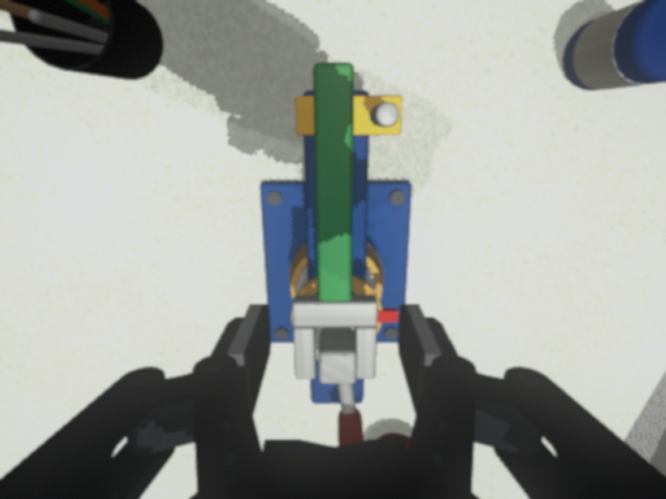

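The spanner is fully seated: level at z 0.170, end at press y = 0.1756, jaw around the head at (338,345) and handle beside the pin at (387,114). Red tab is at (388,317). Next is straddling the knob at about (0.6163, -0.204), 84° clockwise of press +x.

Call:
{"op": "jog_arm", "data": {
  "steps": [
    {"translation":[0.206,-0.63,0],"roll":0.028,"gripper":-0.2},
    {"translation":[0.206,-0.63,0],"roll":0.028,"gripper":-0.2},
    {"translation":[0.206,-0.63,0],"roll":0.028,"gripper":-0.2},
    {"translation":[0.206,-0.63,0],"roll":0.028,"gripper":-0.2},
    {"translation":[0,0,0],"roll":0,"gripper":-0.2},
    {"translation":[0,0,-0.6],"roll":0,"gripper":-0.2},
    {"translation":[0,0,-0.6],"roll":0,"gripper":-0.2},
    {"translation":[0,0,-0.3],"roll":0,"gripper":-0.2},
    {"translation":[0,0,-0.23],"roll":0,"gripper":-0.2},
    {"translation":[0,0,0],"roll":0,"gripper":-0.2}
  ]
}}

```text
time_s: 10.28
position: [0.6158, -0.2034, 0.1474]
tool_rot: [0.568, 0.823, -0.0, -0.001]
force: [0.2, 0.2, -0.5]
grip_width: 0.0511
grasp_force: 0.0
```

```bash
cat > tab.py <<'E'
from m import *
import sys
def look(name=None):
    s=st(); p=s["position"]-np.array([.5846,-.1203,0]); ex=np.array([.9675,.2529,0]); ey=np.array([-.2529,.9675,0])
    x,y=p@ex,p@ey; print("tool phi_cw",round(np.rad2deg(np.arctan2(-y,x))%360,2),"r",round(np.hypot(x,y),4))
    a=cap("wrist"); X=cloud(a); h=hsv(a);H,S,V=h[...,0],h[...,1],h[...,2]
    r=np.hypot(X[...,0]-.5846,X[...,1]+.1203)
    m=((H<8)|(H>172))&(S>120)&(r<.06)&(X[...,2]<.15)&(X[...,2]>.1)
    if m.sum()>15:
        b,ce,_=blob(a,m); Q=X[b]; z=np.median(Q[:,2]); P=rays(a,b,z); q=P.mean(0)-[.5846,-.1203]
        print("tab px",ce,b.sum(),"z",z,"r",np.hypot(*q),"cw deg",np.rad2deg(np.arctan2(-(q@ey[:2]),q@ex[:2])))
    else: print("no tab",m.sum())
    g=(H>40)&(H<85)&(S>80)&(X[...,2]>.16)&(X[...,2]<.18)
    if g.sum()>200:
        P=rays(a,g,.17);mm,d=axis(P);d*=np.sign(d[1]);print("spanner yaw",np.rad2deg(np.arctan2(d[1],d[0])),g.sum())
    if name: save(a,name,s=1.3)
if __name__=="__main__": look(*sys.argv[1:])
E
python3 tab.py w5.png
python3 - <<'E'
from m import *
a=np.load("w4.npy",allow_pickle=True).item(); X=cloud(a); h=hsv(a);H,S,V=h[...,0],h[...,1],h[...,2]
m=((H<8)|(H>172))&(S>120)&(X[...,2]<.15)&(X[...,2]>.1); b,ce,_=blob(a,m,(280,230,320,260)); P=rays(a,b,np.median(X[b][:,2])); q=P.mean(0)-[.5846,-.1203]
print(ce,np.median(X[b][:,2]),np.hypot(*q),14.65-np.rad2deg(np.arctan2(q[1],q[0])))
E
```

```text
t 10.28 pos [ 0.6158 -0.2034  0.1474] yaw_y 20.77 tz [-0.001  0.001 -1.   ] w 0.0511 F [ 0.2  0.2 -0.5] T [-0.02 -0.03 -0.03] gf 0.0
tool phi_cw 84.05 r 0.0887
tab px [338.41145833  80.09114583] 384 z 0.11983224799780096 r 0.04306721585906499 cw deg 0.5786208187245697
[298.02816901 242.64788732] 0.1197198520324482 0.041159437071760056 -0.41743290960348034
```

View pics/w5.png

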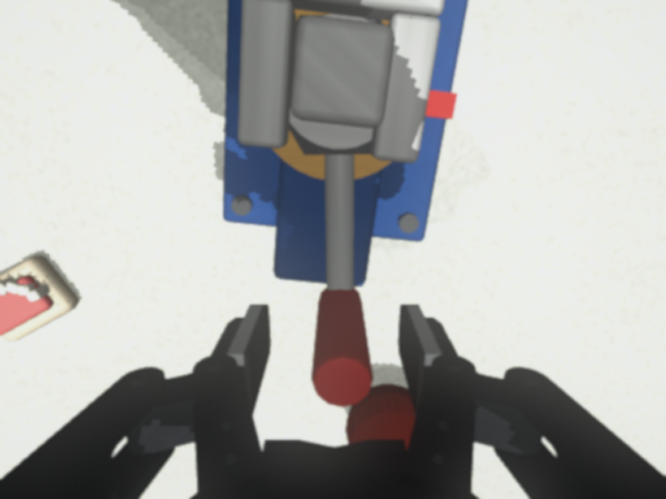

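View (1.3x): the knob at (342,375) sits midway between the fingers, the tab at (441,104) reads +0.6°, and the lever is at 84°. I'll narrow the fingers around the knob and swing it along the arc.

```bash
python3 - <<'E'
import numpy as np
for p in range(84,178,3):
    w=np.deg2rad(14.65-(p+1.5)-90); L=2*.09*np.sin(np.deg2rad(1.5))/.06
    print(p,round(L*np.cos(w),3),round(L*np.sin(w),3))
E
```

```text
84 -0.074 -0.026
87 -0.075 -0.022
90 -0.076 -0.018
93 -0.077 -0.014
96 -0.078 -0.01
99 -0.078 -0.006
102 -0.079 -0.002
105 -0.078 0.003
108 -0.078 0.007
111 -0.078 0.011
114 -0.077 0.015
117 -0.076 0.019
120 -0.075 0.023
123 -0.074 0.027
126 -0.072 0.03
129 -0.071 0.034
132 -0.069 0.038
135 -0.067 0.041
138 -0.064 0.045
141 -0.062 0.048
144 -0.059 0.051
147 -0.057 0.054
150 -0.054 0.057
153 -0.051 0.06
156 -0.047 0.063
159 -0.044 0.065
162 -0.041 0.067
165 -0.037 0.069
168 -0.033 0.071
171 -0.03 0.073
174 -0.026 0.074
177 -0.022 0.075
```

Call:
{"op": "jog_arm", "data": {
  "steps": [
    {"translation":[0.01,-0.02,0],"roll":0,"gripper":0.3},
    {"translation":[0,0,0],"roll":0,"gripper":0.3},
    {"translation":[0,0,0],"roll":0,"gripper":0.3}
  ],
  "grip_force": 40
}}

```text
time_s: 10.7
position: [0.6173, -0.2056, 0.1487]
tool_rot: [0.568, 0.823, 0.0, 0.001]
force: [-0.3, 0.2, -0.8]
grip_width: 0.0298
grasp_force: 0.0
```

Call:
{"op": "jog_arm", "data": {
  "steps": [
    {"translation":[-0.074,-0.026,0],"roll":-0.0524,"gripper":0.3},
    {"translation":[-0.075,-0.022,0],"roll":-0.0524,"gripper":0.3},
    {"translation":[-0.076,-0.018,0],"roll":-0.0524,"gripper":0.3},
    {"translation":[-0.077,-0.014,0],"roll":-0.0524,"gripper":0.3},
    {"translation":[-0.078,-0.01,0],"roll":-0.0524,"gripper":0.3},
    {"translation":[-0.078,-0.006,0],"roll":-0.0524,"gripper":0.3},
    {"translation":[-0.079,-0.002,0],"roll":-0.0524,"gripper":0.3},
    {"translation":[0,0,0],"roll":0,"gripper":0.3}
  ]
}}

```text
time_s: 11.7
position: [0.585, -0.211, 0.1482]
tool_rot: [0.709, 0.706, 0.001, 0.0]
force: [0.7, 0.2, 0.1]
grip_width: 0.0295
grasp_force: 0.5
```

```bash
python3 tab.py
```

```text
t 11.7 pos [ 0.585  -0.211   0.1482] yaw_y -0.23 tz [ 0.001  0.    -1.   ] w 0.0295 F [0.7 0.2 0.1] T [ 0.12 -0.19 -0.  ] gf 0.5108001083135605
tool phi_cw 104.4 r 0.0907
tab px [341.83805668  54.96761134] 247 z 0.1198241076886414 r 0.045234925238985625 cw deg 8.21694997409596
```

```bash
cat >> tab.py <<'E'
    head()
E
python3 - <<'E'
s=open('tab.py').read()
s=s.replace('if __name__','''def head():
    a=cap("wrist"); X=cloud(a); r=np.hypot(X[...,0]-.5846,X[...,1]+.1203); O=np.array([.5846,-.1203])
    def fit(lo,hi,rm,n):
        m=(X[...,2]>lo)&(X[...,2]<hi)&(r<rm)
        if m.sum()<100: print(n,"few",m.sum()); return
        R=cv2.minAreaRect((X[m][:,:2]*1e3).astype(np.float32)); print(n,np.round(R[0],1),np.round(R[1],1),"cw",round((14.65-R[2]+45)%90-45,2),"px",m.sum())
    fit(.184,.192,.022,"head")
    # jaw top, at z .170: prong sides in press frame
    m=(abs(X[...,2]-.170)<.003)&(r<.05); v,u=np.nonzero(m); P=(X[m][:,:2]-O)@np.array([[.9675,-.2529],[.2529,.9675]])
    for sg in (1,-1):
        E=[]
        for y in np.arange(-.018,.006,.001):
            k=P[(abs(P[:,1]-y)<.0007)&(sg*P[:,0]>0)]
            if len(k)>3: E.append([y,(sg*k[:,0]).max(),(sg*k[:,0]).min()])
        if len(E)>6:
            E=np.array(E); print("prong",sg,"outer",sg*E[:,1].mean().round(4),"cw slope deg",np.rad2deg(np.arctan(np.polyfit(E[:,0],sg*E[:,1],1)[0])).round(2),"inner",sg*E[:,2].mean().round(4),np.rad2deg(np.arctan(np.polyfit(E[:,0],sg*E[:,2],1)[0])).round(2))
if __name__''',1)
open('tab.py','w').write(s)
E
tail -3 tab.py; python3 tab.py
```

```text
E=np.array(E); print("prong",sg,"outer",sg*E[:,1].mean().round(4),"cw slope deg",np.rad2deg(np.arctan(np.polyfit(E[:,0],sg*E[:,1],1)[0])).round(2),"inner",sg*E[:,2].mean().round(4),np.rad2deg(np.arctan(np.polyfit(E[:,0],sg*E[:,2],1)[0])).round(2))
if __name__=="__main__": look(*sys.argv[1:])
    head()  File "tab.py", line 34
    head()
IndentationError: unexpected indent
```

```bash
sed -i '$d' tab.py; sed -i '$s/.*/if __name__=="__main__": look(*sys.argv[1:]); head()/' tab.py; tail -2 tab.py|cut -c1-90; python3 tab.py
```

```text
E=np.array(E); print("prong",sg,"outer",sg*E[:,1].mean().round(4),"cw slope de
if __name__=="__main__": look(*sys.argv[1:]); head()
t 11.75 pos [ 0.585  -0.2111  0.1482] yaw_y -0.21 tz [ 0.001  0.    -1.   ] w 0.0301 F [1.  0.9 0. ] T [ 0.18 -0.18 -0.05] gf 0.49688441678881645
tool phi_cw 104.4 r 0.0908
tab px [341.95918367  54.77142857] 245 z 0.11982374034986194 r 0.04524893701183508 cw deg 8.205738946338721
head [ 585.8 -120.2] [24.2 24.3] cw 8.03 px 6006
prong 1 outer 0.0284 cw slope deg -0.26 inner 0.0136 13.62
prong -1 outer -0.0264 cw slope deg -0.28 inner -0.0118 -5.76
```

The head has turned 8° within the slot's play and the tab has moved with it, so there is no bite yet. Carrying on in small chunks.

Call:
{"op": "jog_arm", "data": {
  "steps": [
    {"translation":[-0.078,0.003,0],"roll":-0.0524,"gripper":0.3},
    {"translation":[-0.078,0.007,0],"roll":-0.0524,"gripper":0.3},
    {"translation":[-0.078,0.011,0],"roll":-0.0524,"gripper":0.3},
    {"translation":[0,0,0],"roll":0,"gripper":0.3}
  ]
}}

```text
time_s: 12.35
position: [0.5708, -0.21, 0.1481]
tool_rot: [0.762, 0.648, 0.0, 0.0]
force: [1.1, 0.1, 1.0]
grip_width: 0.0298
grasp_force: 0.5
```

```bash
python3 tab.py
```

```text
t 12.35 pos [ 0.5708 -0.21    0.1481] yaw_y -9.23 tz [ 0. -0. -1.] w 0.0298 F [1.1 0.1 1. ] T [ 0.06 -0.28 -0.03] gf 0.45356260612607
tool phi_cw 113.4 r 0.0908
tab px [340.99056604  39.73113208] 212 z 0.11977477747562174 r 0.04555975668887325 cw deg 8.214332349687579
head [ 585.7 -120.1] [24.2 24.2] cw 8.41 px 6007
prong 1 outer 0.0284 cw slope deg -0.88 inner 0.0136 14.68
prong -1 outer -0.0263 cw slope deg -0.26 inner -0.0119 -4.8
```

Call:
{"op": "jog_arm", "data": {
  "steps": [
    {"translation":[-0.077,0.015,0],"roll":-0.0524,"gripper":0.3},
    {"translation":[-0.076,0.019,0],"roll":-0.0524,"gripper":0.3},
    {"translation":[-0.075,0.023,0],"roll":-0.0524,"gripper":0.3},
    {"translation":[0,0,0],"roll":0,"gripper":0.3}
  ]
}}

```text
time_s: 12.95
position: [0.557, -0.2067, 0.148]
tool_rot: [0.81, 0.586, -0.0, 0.0]
force: [0.3, -0.1, -0.1]
grip_width: 0.0299
grasp_force: 0.5
```

```bash
python3 tab.py
```

```text
t 12.95 pos [ 0.557  -0.2067  0.148 ] yaw_y -18.23 tz [ 0. -0. -1.] w 0.0299 F [ 0.3 -0.1 -0.1] T [ 0.06 -0.19  0.05] gf 0.4547019861638546
tool phi_cw 122.34 r 0.0907
tab px [337.95336788  24.76165803] 193 z 0.11971698435949381 r 0.04606137998789338 cw deg 8.237304408715573
head [ 585.7 -120.1] [24.1 24.2] cw 8.42 px 5955
prong 1 outer 0.0283 cw slope deg -3.15 inner 0.0149 7.68
prong -1 outer -0.0264 cw slope deg -0.52 inner -0.0121 -3.19
```

Call:
{"op": "jog_arm", "data": {
  "steps": [
    {"translation":[-0.074,0.027,0],"roll":-0.0524,"gripper":0.3},
    {"translation":[-0.072,0.03,0],"roll":-0.0524,"gripper":0.3},
    {"translation":[-0.071,0.034,0],"roll":-0.0524,"gripper":0.3},
    {"translation":[0,0,0],"roll":0,"gripper":0.3}
  ]
}}

```text
time_s: 13.55
position: [0.5454, -0.2016, 0.148]
tool_rot: [0.854, 0.521, 0.001, 0.001]
force: [5.1, -0.5, -1.8]
grip_width: 0.0303
grasp_force: 2.2
```

```bash
python3 tab.py
```

```text
t 13.55 pos [ 0.5454 -0.2016  0.148 ] yaw_y -27.25 tz [ 0.003 -0.001 -1.   ] w 0.0303 F [ 5.1 -0.5 -1.8] T [-0.09 -0.84 -0.03] gf 2.228485196828842
tool phi_cw 130.41 r 0.0903
tab px [332.21465969  19.51832461] 191 z 0.1196790362946615 r 0.04603949753351775 cw deg 13.28526145210638
head [ 585.7 -120.1] [24.2 24.2] cw 13.74 px 5943
prong 1 outer 0.0271 cw slope deg -8.75 inner 0.0145 12.72
prong -1 outer -0.0268 cw slope deg 3.24 inner -0.0121 -2.65
```

The nut has bitten. The screw has taken up the spanner's pin play and its head now reads 13.7°, so I'm going on in smaller steps and watching the head.

Call:
{"op": "jog_arm", "data": {
  "steps": [
    {"translation":[-0.046,0.025,0],"roll":-0.035,"gripper":0.3},
    {"translation":[-0.023,0.013,0],"roll":-0.0175,"gripper":0.3},
    {"translation":[0,0,0],"roll":0,"gripper":0.3}
  ]
}}

```text
time_s: 14.02
position: [0.5427, -0.1999, 0.1481]
tool_rot: [0.867, 0.498, 0.002, 0.002]
force: [9.2, -2.2, -3.8]
grip_width: 0.0299
grasp_force: 4.4
```

```bash
python3 tab.py
```

```text
t 14.03 pos [ 0.5427 -0.1999  0.1481] yaw_y -30.25 tz [ 0.006 -0.002 -1.   ] w 0.0299 F [ 9.2 -2.2 -3.8] T [-0.38 -1.71  0.08] gf 4.437632113695145
tool phi_cw 132.45 r 0.0899
tab px [327.82631579  18.5       ] 190 z 0.11982010915527316 r 0.045971977936473854 cw deg 14.918016217416072
head [ 585.7 -120.2] [24.1 24.1] cw 14.58 px 5937
prong 1 outer 0.0268 cw slope deg -10.22 inner 0.0141 15.88
prong -1 outer -0.0269 cw slope deg 2.57 inner -0.0121 -2.4
```

Call:
{"op": "jog_arm", "data": {
  "steps": [
    {"translation":[-0.046,0.027,0],"roll":-0.035,"gripper":0.3},
    {"translation":[-0.023,0.014,0],"roll":-0.0175,"gripper":0.3},
    {"translation":[0,0,0],"roll":0,"gripper":0.3}
  ]
}}

```text
time_s: 14.5
position: [0.5385, -0.1975, 0.1481]
tool_rot: [0.88, 0.475, 0.002, 0.002]
force: [9.5, -2.5, -3.7]
grip_width: 0.03
grasp_force: 4.4
```

```bash
python3 tab.py
```

```text
t 14.5 pos [ 0.5385 -0.1975  0.1481] yaw_y -33.26 tz [ 0.006 -0.002 -1.   ] w 0.03 F [ 9.5 -2.5 -3.7] T [-0.47 -1.69  0.02] gf 4.448767751455307
tool phi_cw 135.48 r 0.0899
tab px [328.26582278  17.59493671] 158 z 0.11985833727277914 r 0.04635257661506124 cw deg 17.57353817576622
head [ 585.7 -120.1] [24.1 24.2] cw 14.63 px 5914
prong 1 outer 0.0264 cw slope deg -13.75 inner 0.0143 14.38
prong -1 outer -0.0268 cw slope deg 3.78 inner -0.0121 -2.49
```

The head is holding at 14.6° at about 10 N, and the washer is at about 3.6°. Going roughly 11.5° more.

Call:
{"op": "jog_arm", "data": {
  "steps": [
    {"translation":[-0.064,0.045,0],"roll":-0.0524,"gripper":0.3},
    {"translation":[-0.062,0.048,0],"roll":-0.0524,"gripper":0.3},
    {"translation":[0,0,0],"roll":0,"gripper":0.3}
  ]
}}

```text
time_s: 14.98
position: [0.5306, -0.192, 0.1481]
tool_rot: [0.904, 0.428, 0.002, 0.002]
force: [7.6, -3.0, -3.1]
grip_width: 0.0299
grasp_force: 4.1
```

```bash
python3 tab.py
```

```text
t 14.97 pos [ 0.5306 -0.192   0.1481] yaw_y -39.29 tz [ 0.005 -0.003 -1.   ] w 0.0299 F [ 7.6 -3.  -3.1] T [-0.53 -1.66 -0.01] gf 4.064553827047348
tool phi_cw 141.64 r 0.0898
tab px [329.30379747  15.18987342] 79 z 0.11994776284431596 r 0.04711779881625407 cw deg 22.607952143586793
head [ 585.7 -120.1] [24.2 24.2] cw 14.53 px 5909
prong 1 outer 0.0256 cw slope deg -19.52 inner 0.0149 10.83
prong -1 outer -0.0269 cw slope deg 3.0 inner -0.0131 3.11
```

Call:
{"op": "jog_arm", "data": {
  "steps": [
    {"translation":[-0.059,0.051,0],"roll":-0.0524,"gripper":0.3},
    {"translation":[-0.047,0.045,0],"roll":-0.0436,"gripper":0.3},
    {"translation":[0,0,0],"roll":0,"gripper":0.3}
  ]
}}

```text
time_s: 15.45
position: [0.5242, -0.1866, 0.148]
tool_rot: [0.923, 0.384, 0.002, 0.002]
force: [7.6, -4.1, -4.3]
grip_width: 0.0301
grasp_force: 4.1
```

```bash
python3 tab.py
```

```text
t 15.45 pos [ 0.5242 -0.1866  0.148 ] yaw_y -44.8 tz [ 0.005 -0.003 -1.   ] w 0.0301 F [ 7.6 -4.1 -4.3] T [-0.63 -1.55  0.04] gf 4.106745421886444
tool phi_cw 146.98 r 0.0897
tab px [328.0625  10.625 ] 16 z 0.11986065530840391 r 0.04788189652893029 cw deg 25.57254537983977
spanner yaw 128.14729133678884 423
head [ 585.7 -120.1] [24.1 24.1] cw 14.53 px 5899
prong 1 outer 0.0247 cw slope deg -22.38 inner 0.015 11.42
prong -1 outer -0.0269 cw slope deg 3.19 inner -0.013 3.13
```

Call:
{"op": "jog_arm", "data": {
  "steps": [
    {"translation":[0.053,-0.05,0],"roll":0,"gripper":0.3},
    {"translation":[0.05,-0.048,0],"roll":0,"gripper":0.3},
    {"translation":[0,0,0],"roll":0,"gripper":-0.2},
    {"translation":[0,0,0],"roll":0,"gripper":-0.2},
    {"translation":[0,0,0.4],"roll":0,"gripper":-0.2},
    {"translation":[0,0,0.7],"roll":0,"gripper":-0.2},
    {"translation":[0,0,0.9],"roll":0,"gripper":-0.2},
    {"translation":[0,0,0.9],"roll":0,"gripper":-0.2}
  ]
}}

```text
time_s: 16.55
position: [0.5273, -0.1906, 0.3233]
tool_rot: [0.923, 0.384, -0.0, -0.0]
force: [0.1, -1.3, 0.4]
grip_width: 0.0509
grasp_force: 0.0
```

Call:
{"op": "jog_arm", "data": {
  "steps": [
    {"translation":[-0.6,-0.3,0.2],"roll":0.1,"gripper":-0.2},
    {"translation":[-0.6,-0.3,0],"roll":0.1,"gripper":-0.2},
    {"translation":[0,0,0],"roll":0,"gripper":-0.2},
    {"translation":[0,0,0],"roll":0,"gripper":-0.2}
  ]
}}

```text
time_s: 17.05
position: [0.456, -0.2267, 0.3338]
tool_rot: [0.881, 0.474, 0.0, -0.0]
force: [0.9, -0.2, -0.1]
grip_width: 0.0513
grasp_force: 0.0
```

```bash
python3 - <<'E'
from m import *
from tab import look,head
look("w6.png"); head()
a=cap("top"); X=cloud(a); h=hsv(a);H,S,V=h[...,0],h[...,1],h[...,2]
g,ce,s=blob(a,(H>45)&(H<80)&(S>100)&(X[...,2]>.14)); P=rays(a,g,.17);m,d=axis(P);d*=np.sign(d[1]);print("top spanner",m,np.rad2deg(np.arctan2(d[1],d[0])),np.median(X[g][:,2]),g.sum())
r=((H<6)|(H>174))&(S>120); k,ce,_=blob(a,r&(X[...,2]>.15)); q=rays(a,k,.186).mean(0)-[.5846,-.1203]; print("knob",ce,np.hypot(*q),(14.65-np.rad2deg(np.arctan2(q[1],q[0])))%360)
t,ce,_=blob(a,r&(X[...,2]<.15)&(np.hypot(X[...,0]-.5846,X[...,1]+.1203)<.065)); q=rays(a,t,.12).mean(0)-[.5846,-.1203]; print("tab",ce,t.sum(),np.hypot(*q),(14.65-np.rad2deg(np.arctan2(q[1],q[0]))))
E
```

```text
t 17.05 pos [ 0.456  -0.2267  0.3338] yaw_y -33.41 tz [ 0.  0. -1.] w 0.0513 F [ 0.9 -0.2 -0.1] T [ 0.01 -0.07 -0.01] gf 0.0
tool phi_cw 155.04 r 0.1669
no tab 0
head [ 578.7 -130. ] [ 7.  17.6] cw -41.37 px 142
prong -1 outer -0.0272 cw slope deg 2.95 inner -0.0112 4.04
top spanner [ 0.56425933 -0.01863433] 101.31583513689488 0.16972998016457733 337
knob [348.76190476 197.69047619] 0.08932348525475889 143.93054207893354
tab [324.75 168.75] 4 0.04707385934171629 29.66293981981265
```

View pics/w6.png

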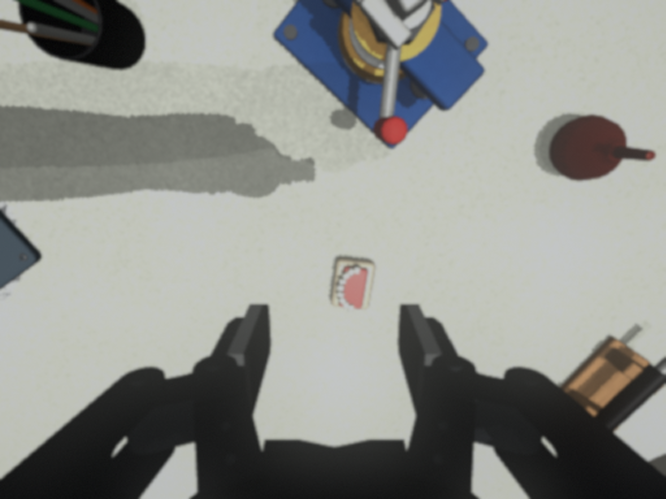

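The last view shows the lever and red knob at (393,130), with the cast, bulb and pot undisturbed. The numbers: knob at 143.9°, spanner against the pin (3.3° clockwise), and tab minus head about 15°. Handing in.

```bash
python3 -c "
from rig import env
print(env.finish_job())"
```

```text
the job is handed in; nothing more can be done
None
```

I handed the job in: the spanner is seated on the screw, resting against the stop pin, and the locknut is nipped up about 15° past the bite. The screw turned about 14° in taking up the play (limit 22.5°), and the run took about 17 s of the 61 s allowed.

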